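# Feed two tool bins into the gravity roller lane, pick opening first

## Robot

A 6-joint arm with a two-finger parallel gripper is mounted at the origin on the work surface. World frame = base frame: x ahead of the robot, y to its left, z up, the work surface at z = 0. Lengths are in mm, angles in rad, forces in N, time in s.
With the tool pointing down it reaches from about 300 to 775 mm from the base axis. Payload 14.6 kg.
Tool frame: the origin (TCP) lies between the finger pads; the fingertips stand 22 mm ahead of it and the grasp point (between the pads) lies 3 mm ahead of it (finger_overhang is the distance from the TCP to the fingertips, in mm); z points along the fingers, y is the direction in which the jaws open and shut (so a half turn about z gives the same grasp; the last joint's range is limited). The gripper opens to 94 mm and grips with 3 to 60 N. Pads are 16 mm wide; open, the fingers measure 119 mm over their backs; the gripper's body (75 mm by 177 mm) begins 78 mm behind the grasp point.
Start: joints at [1.103, 0.3, 1.521, -0, 1.321, -0.067], TCP at [214.582, 506.403, 227.446] pointing down, gripper open.
Joint ranges: [-3.03, 3.03], [-0.79, 2.21], [0.23, 2.52], [-1.04, 4.18], [0, 3.07], [-2.55, 2.55]. Speed limits (rad/s): [2.22, 2.22, 2.57, 3.14, 3.14, 3.14].

## Interface

Orientations are given as [roll, pitch, yaw] about the fixed x, y, z axes, in that order (R = Rz(yaw) Ry(pitch) Rx(roll)).
In Python, from cell import * gives the robot as it stands.
- The arm moves only by the tool jog_arm, never from a script. Its argument "increments" is a list of rows, each a list of 7 numbers: the shift along the tool's x, y, z in cm, then the turn, a rotation vector about the tool's x, y, z in degrees, then the finger opening in cm, from 0 to 9.4. In form: [[x, y, z, wx, wy, wz, grip], ...]. A call has 1 to 20 rows; each row shifts and turns the commanded pose from where the row before left it, along the tool's axes as they then stand; what a row does not reach is not made up. A row lasts 1/8 s, in which the tool goes at most 62.5 mm and 10.7 degrees, less where a joint would pass 70% of its speed; a pose out of reach is approached as far as the arm can. A call is refused whole if a number of a shift passes 6.25 or a number of a turn 10.7, either way. A call with a gripper value outside its range is refused whole. The fingers move at their own pace and stop on an object; "squeeze" is the grip in N (left out, the last holds). Time passes only in rows, so rows that do not move let the fingers close. It gives the time, the measured TCP pose, the force and the opening at its end, in the units of the state.
- read_state(): the state, without advancing time (a new reading comes with each control period).
- camera(name): name is "side" or "top" or "wrist"; returns a dict with "image" (480x640x3 uint8, red, green, blue), "K" (3x3 intrinsics, pixels), "k1" (the pictures are not rectified: a ray, as slopes to the right and down, at radius r is drawn at 1 + k1 r^2 times it, then the intrinsics apply), "rvec" (rotation vector, rad) and "tvec" (3), from world to camera coordinates, as OpenCV has them. Camera axes: x right, y down, z forward; pixel columns grow to the right and rows downward; lengths in mm; the calibration is good to about 2 mm. A picture is of the moment at which its call begins. There is no depth.
- sign_off(): hands the job in, once; it reports no verdict.
Trained networks look in a picture, given as the dict that the camera call returned (one of the last four; its "shot" number tells which), for a name from the list of things; names that differ only in an ending like _2 or _b are one class to them, and where a whole thing is asked for, a point or a joint stands for the part that bears it (a point fixed in the world has none). Each returns a list of dicts, best first, with "conf" (0 to 1); they miss things now and then, are a little off and sometimes report something else, mostly with a low value. They report only what shows in the picture. A call takes as long as a camera call.
- recognise(picture, name): "centre" ([x, y, z] in mm, in the coordinates of the camera as it stood for that picture, good to about 4 mm: the middle of the surface that is visible of it).
- regions_of(picture, name): "mask" (480x640 bool, what is visible of it).
The state is a dict: "clock": time; "joints": joint angles; "qd": joint speeds; "effort": joint torques, N m; "eef_pos": TCP position; "eef_rot": TCP orientation; "wrist_force": force on the tool from outside, world axes, zero at the start; "moment": the same for the moment, N m; "finger_gap": finger opening in mm.
Only numpy, scipy, OpenCV 4.12 (cv2) and the standard library are available. Lean on these libraries where they do the work, as an engineer would, in place of code of your own. Each camera call takes 0.05 s, during which the arm holds its last target.

## Task

Refill the empty gravity roller lane: feed both yellow bins of drills into it over the bench edge so that each runs down with its low pick opening leading and the two queue up against the red stop at the far end. Keep the bins upright so that nothing spills, and leave the other bins, the tool holder and the steel square where they are.

Things in the scene. Friction and masses are not known exactly. Their poses are not given: they have to be found in the camera images.
- lane: the empty gravity roller lane at the bench's far edge, which runs along y. Origin: middle of its mouth, on the edge, level with the bench top (z = 0). x points down the lane, away from the robot; never turned, only shifted along y. Idle rollers (20 mm, every 30 mm) slope down at 0.16 rad from the edge; a bin runs down by itself, about 0.3 m/s, once over half of it is past the edge.
- full_lane: a like lane already full of green and blue bins (fixed), left or right of the empty one; origin as for lane. Each lane is 116 mm wide between side guides standing 28 mm above the rollers, with a red end stop 500 mm down the slope from the mouth; lead-in plates, 28 mm high, flare from the guides to 145 mm apart at 30 mm on the robot's side of the bench edge.
- bin_a: yellow open-topped storage bin on the bench: 160 mm long (x), 104 wide (y), 75 high, walls 4 mm, 0.45 to 0.8 kg, friction on the bench about 0.6, any yaw at the start. Origin: centre of its underside; x points out of the low pick opening at its front, z up. Inside it measures 152 by 96 mm; the drills, fixed in it, lie up to 24 mm above its underside.
- bin_a_front (a point): lower front edge of bin_a, at its middle, 80 mm ahead of the bin's origin. The front wall is only 45 mm high; the back wall and the rear 100 mm of the sides are 75 mm high, and the side edges rake down to the front over the last 60 mm.
- bin_b: second yellow bin, the same as bin_a
- bin_b_front (a point): lower front edge of bin_b, at its middle, 80 mm ahead of the bin's origin
- blue_bin: blue bin of the same shape on the bench, a bystander; axes as for bin_a
- green_bin: green bin of the same shape on the bench, a bystander; axes as for bin_a
- holder: steel tool holder standing upright on the bench in front of the full lane, a bystander: round, 60 mm across its flange, 118 mm high; origin at the centre of its underside
- square: steel try square lying flat on the bench nearer the robot, a bystander: a blade 24 mm (x) by 140 mm (y), 7 mm thick, and from one end of it a stock 100 mm long towards -x, 24 mm wide, 16 mm thick; origin under the middle of the blade

How it is judged (in metres and radians):
At the end, for the whole second after the job is handed in: Both yellow bins stand upright and at rest on the rollers of the empty lane, pick openings down the lane: the front edge of one within 15 mm of the red stop, the front edge of the other within 25 mm of the first one's back, both within 18 mm of the lane's centre line; nothing else has been shifted (((x of bin_a_front in the frame of lane between 0.478 and 0.505 m and z of bin_a_front in the frame of lane between -0.095 and -0.065 m and y of bin_a_front in the frame of lane between -0.018 and 0.018 m and y of bin_a in the frame of lane between -0.018 and 0.018 m and angle between each of bin_a, bin_b's own z axis and vertical below 0.25 rad and linear speed of each of bin_a, bin_b below 0.02 m/s and x of bin_b_front in the frame of lane between 0.31 and 0.346 m and z of bin_b_front in the frame of lane between -0.07 and -0.04 m and y of bin_b_front in the frame of lane between -0.018 and 0.018 m and y of bin_b in the frame of lane between -0.018 and 0.018 m) or (x of bin_b_front in the frame of lane between 0.478 and 0.505 m and z of bin_b_front in the frame of lane between -0.095 and -0.065 m and y of bin_b_front in the frame of lane between -0.018 and 0.018 m and y of bin_b in the frame of lane between -0.018 and 0.018 m and angle between each of bin_b, bin_a's own z axis and vertical below 0.25 rad and linear speed of each of bin_b, bin_a below 0.02 m/s and x of bin_a_front in the frame of lane between 0.31 and 0.346 m and z of bin_a_front in the frame of lane between -0.07 and -0.04 m and y of bin_a_front in the frame of lane between -0.018 and 0.018 m and y of bin_a in the frame of lane between -0.018 and 0.018 m))); the robot touches nothing.
It fails at once if the blue or the green bin is shifted by more than 20 mm (distance of any of blue_bin, green_bin from where it was at the start of the episode above 0.02 m).
It fails at once if the tool holder is shifted by more than 20 mm or knocked over (distance of holder from where it was at the start of the episode above 0.02 m or angle between holder's own z axis and vertical above 0.5 rad).
It fails at once if the steel square is shifted by more than 20 mm (distance of square from where it was at the start of the episode above 0.02 m).
It fails at once if a yellow bin is tipped by more than 26 degrees, so that it spills (angle between any of bin_a, bin_b's own z axis and vertical above 0.45 rad).
It also fails if it takes over 72 s, if anything falls off the work surface, if the arm or the gripper's body presses on something with over 40 N, if the wrist force passes 120 N, or if a joint passes its speed limit or range.

## Working session

There is one attempt and no reset: what is moved stays moved. The work goes in short steps, Python scripts to look and compute and a tool call to move; the robot and the scene stay as the last step left them, time stands still between calls to the robot, and variables do not carry over. Pictures are saved under pics/ and viewed, and the job is handed in when it is done.

Besides the shell and the picture viewer there is one more tool, called after "Emit:" as a command line: name --pt "numbers of a row" for each row, then --argument value for the rest. jog_arm: Moves the arm, as the interface text tells. Its arguments: {"type":"object","properties":{"increments":{"type":"array"},"squeeze":{"type":"number"}},"required":["increments"]}

```bash
ls; mkdir -p pics; python3 - <<'E'
from cell import *
import cv2
s=read_state(); print({k:s[k] for k in('clock','eef_pos','eef_rot','finger_gap')})
for n in ('top','side'):
    c=camera(n); cv2.imwrite(f'pics/{n}0.png',c['image'][:,:,::-1]); print(n,c['K'],c['k1'],c['rvec'],c['tvec'],c['shot'])
E
```

```text
pics
{'clock': 0.0, 'eef_pos': array([214.44884514, 506.19958434, 226.86746968]), 'eef_rot': array([-3.14038686e+00, -1.23221577e-04,  2.74079418e+00]), 'finger_gap': 93.88601022913743}
top [[488.36815339   0.         319.30522663]
 [  0.         488.36815339 245.83871659]
 [  0.           0.           1.        ]] -0.09279323845519716 [ 2.16491383 -2.14798705  0.12973647] [  -9.58984567  530.93839182 1043.27898286] 1
side [[452.1666085    0.         324.31214827]
 [  0.         452.1666085  241.59414046]
 [  0.           0.           1.        ]] -0.08236625494254601 [ 2.06357042 -0.65158034  0.37053146] [-403.92787619  204.8102188  1008.40409969] 2
```

View pics/top0.png

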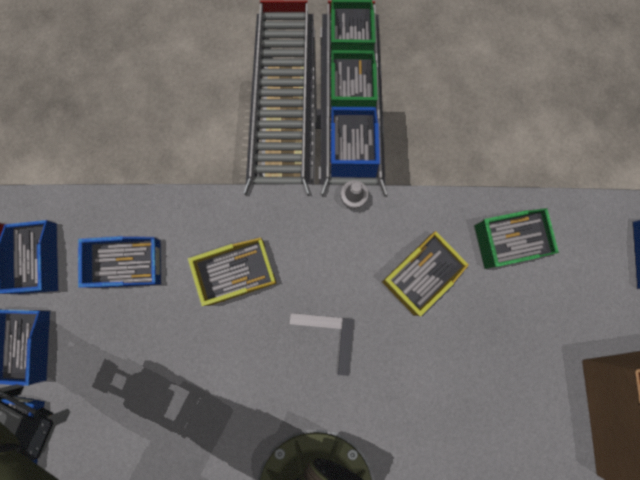

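View pics/side0.png

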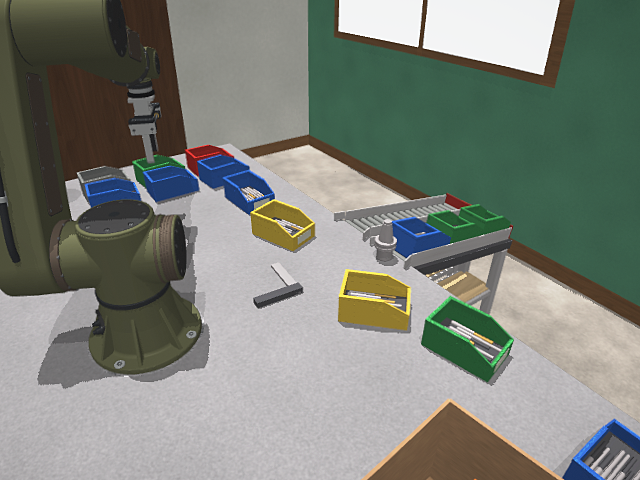

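```bash
cat > h.py <<'E'
from cell import *
import cv2, numpy as np
from scipy.optimize import minimize
def proj(c,P):
    P=np.asarray(P,float).reshape(-1,3)
    d=np.array([c['k1'],0,0,0,0])
    p,_=cv2.projectPoints(P,np.array(c['rvec'],float),np.array(c['tvec'],float),np.array(c['K']),d)
    return p[:,0]
def ray(c,uv,z):
    d=np.array([c['k1'],0,0,0,0])
    n=cv2.undistortPoints(np.array([[uv]],float),np.array(c['K']),d)[0,0]
    R=cv2.Rodrigues(np.array(c['rvec'],float))[0]; t=np.array(c['tvec'],float).ravel()
    o=-R.T@t; v=R.T@np.array([n[0],n[1],1]); return o+v*(z-o[2])/v[2]
V=np.array([[sx*1.0,sy*52.0,z] for sy in(-1,1) for sx,z in((-80,0),(80,0),(-80,75),(20,75),(80,45))])
def binpts(x,y,a):
    R=np.array([[np.cos(a),-np.sin(a),0],[np.sin(a),np.cos(a),0],[0,0,1]]); return V@R.T+[x,y,0]
def sil(c,p):
    m=np.zeros((480,640),np.uint8); h=cv2.convexHull(proj(c,binpts(*p)).astype(np.float32))
    cv2.fillConvexPoly(m,np.round(h*16).astype(np.int32),255,cv2.LINE_AA,4); return m/255.
def fit(views,p0):
    def cost(q):
        e=0
        for c,m in views:
            s=sil(c,(q[0]*100,q[1]*100,q[2])); e+=1-np.minimum(s,m).sum()/np.maximum(s,m).sum()
        return e/len(views)
    best=None
    for da in np.arange(0,2*np.pi,np.pi/4):
        r=minimize(cost,[p0[0]/100,p0[1]/100,p0[2]+da],method='Nelder-Mead',options=dict(initial_simplex=[[p0[0]/100+i,p0[1]/100+j,p0[2]+da+k] for i,j,k in((0,0,0),(.15,0,0),(0,.15,0),(0,0,.3))],maxiter=150))
        print('  ',np.round(r.x*[100,100,1],3),round(r.fun,4))
        if best is None or r.fun<best.fun: best=r
    return best.x*[100,100,1],best.fun
def wpos(c,p):
    R=cv2.Rodrigues(np.array(c['rvec'],float))[0]; return R.T@(np.array(p)-np.array(c['tvec'],float).ravel())
E
python3 - <<'E'
from h import *
T=camera('top');S=camera('side')
for n in('lane','full_lane','holder','square','blue_bin','green_bin'):
    for c,k in((T,'top'),(S,'side')):
        print(n,k,[(np.round(wpos(c,d['centre'])),round(d['conf'],2)) for d in recognise(c,n)][:3])
print('edge',[ray(T,uv,0).round() for uv in((100,184),(560,187))])
print('lane mouth guides',[ray(T,uv,28).round() for uv in((246,190),(310,191),(257,182),(305,180),(262,12),(307,12))])
mt=regions_of(T,'bin_a'); ms=regions_of(S,'bin_a')
for k,l,c in(('t',mt,T),('s',ms,S)):
    for d in l: ys,xs=np.nonzero(d['mask']); print(k,round(d['conf'],2),len(xs),xs.mean().round(),ys.mean().round())
import pickle
pickle.dump((T,S,mt,ms),open('v0.pkl','wb')); print(read_state()['clock'])
E
```

```text
lane top [(array([922.,  92., -50.]), 0.79)]
lane side [(array([921., 130., -33.]), 0.86), (array([ 969., -135.,  -20.]), 0.5)]
full_lane top [(array([906., -76., -12.]), 0.63)]
full_lane side [(array([ 969., -132.,  -20.]), 0.72)]
holder top [(array([637., -80.,  63.]), 0.87), (array([355., -55.,  16.]), 0.39)]
holder side [(array([ 468., -245.,   42.]), 0.27)]
square top [(array([356., -53.,  16.]), 0.9), (array([474., 188.,  19.]), 0.58)]
square side [(array([337., -60.,  12.]), 0.68)]
blue_bin top [(array([491., 442.,  21.]), 0.63)]
blue_bin side [(array([495., 447.,  35.]), 0.75)]
green_bin top [(array([ 549., -448.,   18.]), 0.59)]
green_bin side [(array([ 560., -449.,   39.]), 0.76)]
edge [array([678., 513.,  -0.]), array([ 679., -573.,    0.])]
lane mouth guides [array([657., 161.,  28.]), array([656.,  16.,  28.]), array([676., 136.,  28.]), array([681.,  28.,  28.]), array([1099.,  137.,   28.]), array([1099.,   29.,   28.])]
t 0.58 3934 232.0 271.0
s 0.92 3613 374.0 300.0
s 0.58 2219 282.0 225.0
0.9
```

```bash
python3 - <<'E'
from h import *
import pickle
T,S,mt,ms=pickle.load(open('v0.pkl','rb'))
im=T['image']
hsv=cv2.cvtColor(im,cv2.COLOR_RGB2HSV)
y=((hsv[...,0]>20)&(hsv[...,0]<36)&(hsv[...,1]>110)).astype(np.uint8)
n,l,st,ce=cv2.connectedComponentsWithStats(y)
for i in range(1,n):
    if st[i,4]>200:
        m=np.zeros_like(y); cv2.fillConvexPoly(m,cv2.convexHull(np.argwhere(l==i)[:,::-1].astype(np.int32)),1)
        p=ray(T,ce[i],60); print(i,st[i],p.round())
        side=min(ms,key=lambda d:np.hypot(*(np.argwhere(d['mask'])[:,::-1].mean(0)-proj(S,[[p[0],p[1],35]])[0])))
        sm=np.zeros_like(y); cv2.fillConvexPoly(sm,cv2.convexHull(np.argwhere(side['mask'])[:,::-1].astype(np.int32)),1)
        b,f=fit([(T,m),(S,sm)],[p[0],p[1],0.1]); print('BEST',b,np.degrees(b[2]),f)
c=im[0:210,220:420]; cv2.imwrite('pics/lane.png',cv2.resize(c,None,fx=3.8,fy=2.8 if 0 else 2.85,interpolation=cv2.INTER_CUBIC)[:,:,::-1])
c=im[220:330,170:490]; cv2.imwrite('pics/bins.png',cv2.resize(c,None,fx=2.5,fy=2.5,interpolation=cv2.INTER_CUBIC)[:,:,::-1])
E
```

```text
2 [ 383  232   85   84 1228] [ 461. -230.   60.]
   [ 472.943 -238.442   -0.813] 0.04
   [ 469.816 -235.899    2.37 ] 0.0969
   [ 469.864 -235.924    2.368] 0.0966
   [ 469.945 -235.886    2.37 ] 0.0966
   [ 469.798 -235.716    2.364] 0.0968
   [ 472.545 -237.962    5.473] 0.0401
   [ 472.757 -238.334    5.474] 0.0399
   [ 472.693 -238.332    5.474] 0.04
BEST [ 472.75656136 -238.33363969    5.47400118] 313.6371648798664 0.039902403694250965
3 [ 190  238   86   67 1164] [471. 193.  60.]
   [472.944 183.401  -1.258] 0.0487
   [472.157 186.679   1.867] 0.099
   [472.185 186.309   1.87 ] 0.0988
   [472.052 186.416   1.867] 0.0989
   [472.358 186.339   1.875] 0.099
   [472.697 183.574   5.022] 0.0489
   [472.961 183.584   5.019] 0.0488
   [473.072 183.429   5.019] 0.0492
BEST [472.94392396 183.40083805  -1.25820708] -72.08995570420078 0.048716166339188405
```

View pics/lane.png

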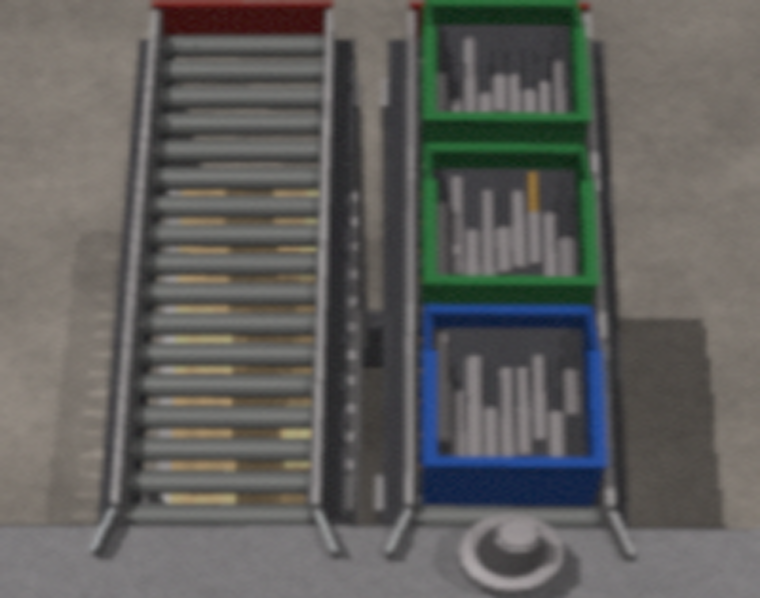

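View pics/bins.png

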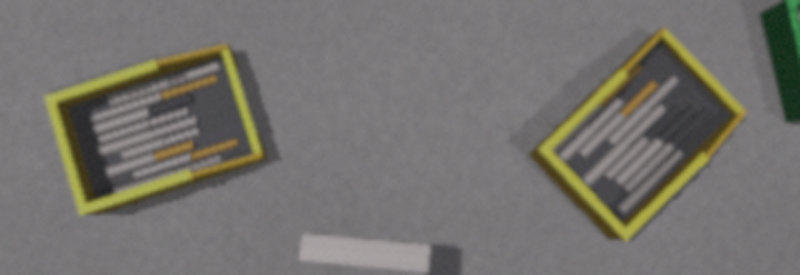

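```bash
python3 - <<'E'
from h import *
import pickle
T,S,mt,ms=pickle.load(open('v0.pkl','rb'))
g=lambda u,v,z:ray(T,(u/3.8+220-.4,v/2.85-.3),z).round(1)
for a in((118,505,28),(318,505,28),(98,552,28),(335,552,28),(155,30,28-75),(329,30,28-75),(113,520,28),(322,520,28),(200,525,0)): print(a,g(*a))
o=T['image'][...,::-1].copy()
for p in([472.9,183.4,-1.258],[472.8,-238.3,-.809]):
    q=proj(T,binpts(*p))
    for i in q: cv2.circle(o,tuple(np.round(i).astype(int)),1,(255,0,255),-1)
L=[[679,89+s*58,28] for s in(-1,1)]+[[649,89+s*72.5,28] for s in(-1,1)]+[[679+494,89+s*58,28-80] for s in(-1,1)]+[[679+494,89,0-80+10]]
for i in proj(T,L): cv2.circle(o,tuple(np.round(i).astype(int)),1,(0,0,255),-1)
cv2.imwrite('pics/ov.png',cv2.resize(o[0:330,170:490],None,fx=1.8*1.0,fy=1.8,interpolation=cv2.INTER_CUBIC))
E
```

```text
(118, 505, 28) [687.5 151.1  28. ]
(318, 505, 28) [688.1  32.   28. ]
(98, 552, 28) [649.3 161.9  28. ]
(335, 552, 28) [650.1  21.5  28. ]
(155, 30, -47) [1153.4  152.1  -47. ]
(329, 30, -47) [1153.2   33.6  -47. ]
(113, 520, 28) [675.3 153.7  28. ]
(322, 520, 28) [675.9  29.5  28. ]
(200, 525, 0) [678.5 104.7   0. ]
```

View pics/ov.png

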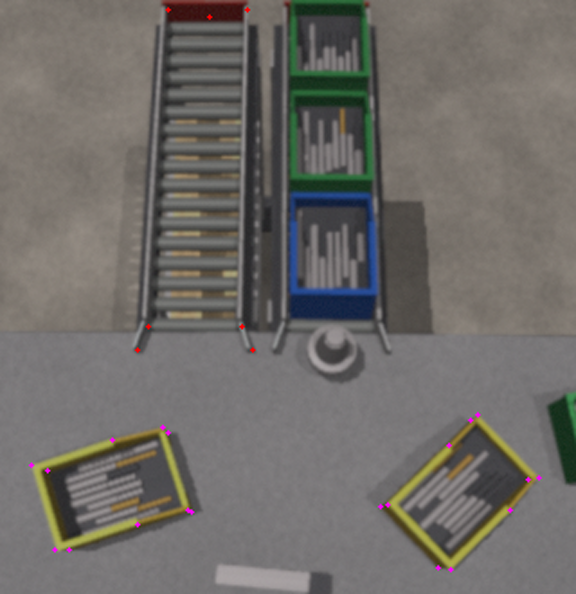

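Emit:
jog_arm --pt "0 0 0 0 0 10.7 9.4" --pt "0 0 0 0 0 10.7 9.4" --pt "0 0 0 0 0 10.7 9.4" --pt "0 0 0 0 0 10.7 9.4" --pt "0 0 0 0 0 10.7 9.4" --pt "0 0 0 0 0 10.7 9.4" --pt "0 0 0 0 0 10.7 9.4" --pt "0 0 0 0 0 10.7 9.4" --pt "0 0 0 0 0 10.7 9.4" --pt "0 0 0 0 0 10.7 9.4" --pt "0 0 0 0 0 10.7 9.4" --pt "0 0 0 0 0 10.7 9.4" --pt "0 0 0 0 0 10.7 9.4" --pt "0 0 0 0 0 0 5"

```text
clock: 2.65
eef_pos: [214.6, 506.4, 227.5]
eef_rot: [-3.142, -0.0, 0.314]
wrist_force: [0.2, -0.4, -0.1]
finger_gap: 87.2
```

```bash
cat >> h.py <<'E'
def go(x,y,z,yaw,s=None):
    s=s or read_state(); p=np.array(s['eef_pos']); r,pt,w=s['eef_rot']
    from scipy.spatial.transform import Rotation as Ro
    R=Ro.from_euler('xyz',s['eef_rot']).as_matrix(); d=R.T@(np.array([x,y,z])-p)/10
    G=Ro.from_euler('xyz',[np.pi,0,yaw]).as_matrix(); rv=np.degrees(Ro.from_matrix(R.T@G).as_rotvec())
    print('clock',round(s['clock'],2),'pos',p.round(1),'rot',np.round(s['eef_rot'],3),'gap',round(s['finger_gap'],1),'F',np.round(s['wrist_force'],1),'j',np.round(s['joints'],2))
    print('shift cm',d.round(2),'turn deg',rv.round(1))
E
python3 -c "
from h import *
go(448.9,257.6,140,0.313)"
```

```text
clock 2.65 pos [214.6 506.4 227.5] rot [-3.142 -0.     0.314] gap 87.2 F [ 0.2 -0.4 -0.1] j [ 1.1   0.3   1.52 -0.    1.32  2.36]
shift cm [14.6  30.91  8.75] turn deg [-0.  -0.   0.1]
```

Emit:
jog_arm --pt "1.46 3.09 0.2 0 0 0 5" --pt "1.46 3.09 0.6 0 0 0 5" --pt "1.46 3.09 1 0 0 0 5" --pt "1.46 3.09 1 0 0 0 5" --pt "1.46 3.09 1 0 0 0 5" --pt "1.46 3.09 1 0 0 0 5" --pt "1.46 3.09 1 0 0 0 5" --pt "1.46 3.09 1 0 0 0 5" --pt "1.46 3.09 1 0 0 0 5" --pt "1.46 3.09 1 0 0 0 5" --pt "0 0 0 0 0 0 5" --pt "0 0 0 0 0 0 5"

```text
clock: 4.15
eef_pos: [448.4, 257.7, 139.6]
eef_rot: [-3.141, -0.0, 0.316]
wrist_force: [-0.4, 0.2, -0.5]
finger_gap: 50.1
```

```bash
python3 - <<'E'
from h import *
go(448.9,257.6,57,0.313)
for n in('wrist','top'):
    c=camera(n); cv2.imwrite(f'pics/{n}1.png',c['image'][...,::-1])
    if n=='wrist':
        o=c['image'][...,::-1].copy()
        for i in proj(c,binpts(472.9,183.4,-1.258)): cv2.circle(o,tuple(np.round(i).astype(int)),3,(255,0,255),-1)
        cv2.imwrite('pics/wrist1.png',o)
E
```

```text
clock 4.15 pos [448.4 257.7 139.6] rot [-3.141 -0.     0.316] gap 50.1 F [-0.4  0.2 -0.5] j [0.45 0.32 1.71 0.   1.11 1.71]
shift cm [0.04 0.03 8.26] turn deg [-0.  -0.   0.1]
```

View pics/wrist1.png

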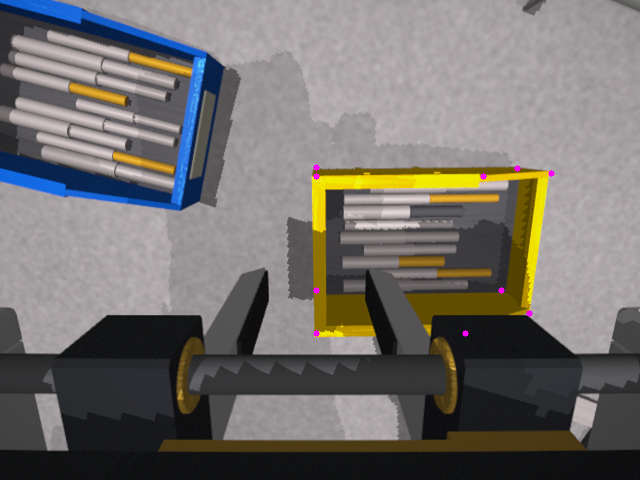

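Emit:
jog_arm --pt "0 0 1.4 0 0 0 5" --pt "0 0 1.4 0 0 0 5" --pt "0 0 1.4 0 0 0 5" --pt "0 0 1.4 0 0 0 5" --pt "0 0 1.3 0 0 0 5" --pt "0 0 1.3 0 0 0 5" --pt "0 0 0 0 0 0 0" --pt "0 0 0 0 0 0 0" --pt "0 0 0 0 0 0 0" --pt "0 0 0 0 0 0 0" --pt "0 0 0 0 0 0 0" --pt "0 0 0 0 0 0 0" --squeeze 40

```text
clock: 5.75
eef_pos: [448.8, 257.5, 57.7]
eef_rot: [-3.142, -0.001, 0.313]
wrist_force: [0.0, 0.2, 1.3]
finger_gap: 4.0
```

```bash
python3 - <<'E'
from h import *
go(449,257.6,57,np.pi/2)
E
```

```text
clock 5.75 pos [448.8 257.5  57.7] rot [-3.142e+00 -1.000e-03  3.130e-01] gap 4.0 F [0.  0.2 1.3] j [ 0.45  0.44  1.77 -0.    0.93  1.71]
shift cm [ 0.02 -0.    0.07] turn deg [  0.  -0. -72.]
```

Emit:
jog_arm --pt "0 0 0 0 0 -3 0" --pt "0 0 0 0 0 -6 0" --pt "0 0 0 0 0 -6 0" --pt "0 0 0 0 0 -6 0" --pt "0 0 0 0 0 -6 0" --pt "0 0 0 0 0 -6 0" --pt "0 0 0 0 0 -6 0" --pt "0 0 0 0 0 -6 0" --pt "0 0 0 0 0 -6 0" --pt "0 0 0 0 0 -6 0" --pt "0 0 0 0 0 -6 0" --pt "0 0 0 0 0 -6 0" --pt "0 0 0 0 0 -3 0" --pt "0 0 0 0 0 0 0" --pt "0 0 0 0 0 0 0"

```text
clock: 7.62
eef_pos: [448.8, 257.4, 57.6]
eef_rot: [3.141, -0.0, 1.569]
wrist_force: [0.4, -2.2, 4.5]
finger_gap: 3.8
```

```bash
python3 - <<'E'
from h import *
go(449,91.5,57,np.pi/2)
c=camera('top'); cv2.imwrite('pics/top2.png',c['image'][...,::-1])
E
```

```text
clock 7.62 pos [448.8 257.4  57.6] rot [ 3.141 -0.     1.569] gap 3.8 F [ 0.4 -2.2  4.5] j [ 0.45  0.44  1.77 -0.    0.93  0.45]
shift cm [-16.59   0.06   0.06] turn deg [ 0.  -0.  -0.1]
```

View pics/top2.png

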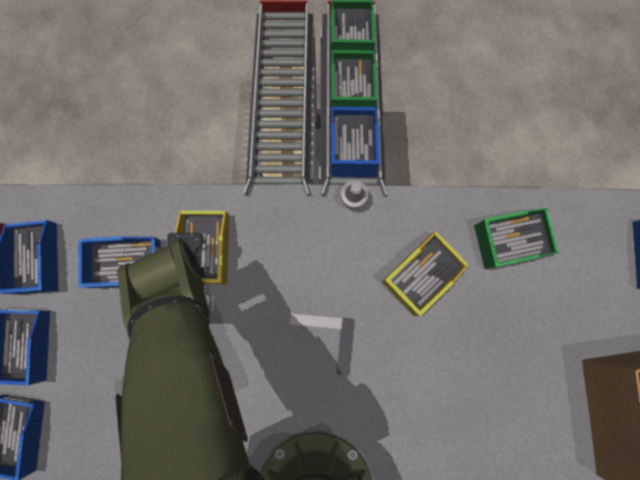

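Emit:
jog_arm --pt "-0.7 0 0 0 0 0 0" --pt "-1.4 0 0 0 0 0 0" --pt "-1.4 0 0 0 0 0 0" --pt "-1.4 0 0 0 0 0 0" --pt "-1.4 0 0 0 0 0 0" --pt "-1.4 0 0 0 0 0 0" --pt "-1.4 0 0 0 0 0 0" --pt "-1.4 0 0 0 0 0 0" --pt "-1.4 0 0 0 0 0 0" --pt "-1.4 0 0 0 0 0 0" --pt "-1.4 0 0 0 0 0 0" --pt "-1.4 0 0 0 0 0 0" --pt "-0.5 0 0 0 0 0 0" --pt "0 0 0 0 0 0 0" --pt "0 0 0 0 0 0 0"

```text
clock: 9.55
eef_pos: [448.4, 90.5, 57.6]
eef_rot: [3.141, 0.001, 1.569]
wrist_force: [-0.4, -3.2, 6.8]
finger_gap: 3.8
```

```bash
python3 - <<'E'
from h import *
go(590,91.5,58,np.pi/2)
c=camera('top'); o=c['image'][...,::-1].copy()
for i in proj(c,binpts(527,91.5,0)): cv2.circle(o,tuple(np.round(i).astype(int)),1,(255,0,255),-1)
cv2.imwrite('pics/top3.png',cv2.resize(o[150:330,170:410],None,fx=3,fy=3,interpolation=cv2.INTER_CUBIC))
E
```

```text
clock 9.55 pos [448.4  90.5  57.6] rot [3.141e+00 1.000e-03 1.569e+00] gap 3.8 F [-0.4 -3.2  6.8] j [ 0.12  0.33  1.93 -0.    0.88  0.12]
shift cm [ 0.12 14.16 -0.03] turn deg [ 0.   0.  -0.1]
```

View pics/top3.png

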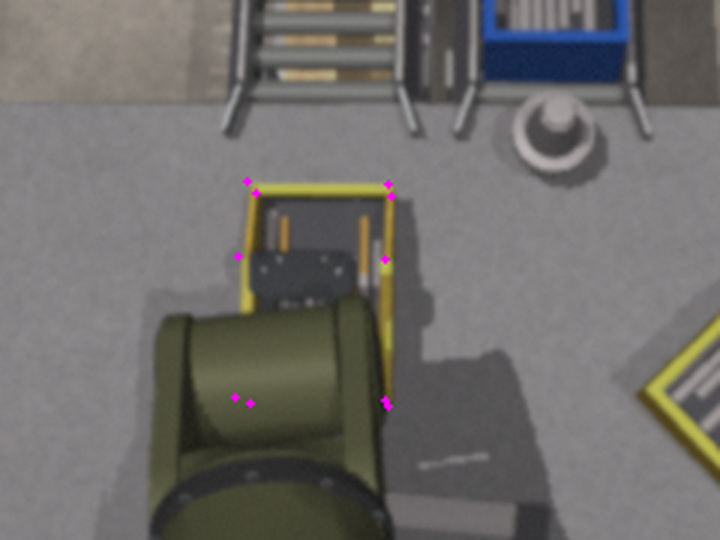

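Emit:
jog_arm --pt "0.1 0.6 0 0 0 0 0" --pt "0 1.2 0 0 0 0 0" --pt "0 1.2 0 0 0 0 0" --pt "0 1.2 0 0 0 0 0" --pt "0 1.2 0 0 0 0 0" --pt "0 1.2 0 0 0 0 0" --pt "0 1.2 0 0 0 0 0" --pt "0 1.2 0 0 0 0 0" --pt "0 1.2 0 0 0 0 0" --pt "0 1.2 0 0 0 0 0" --pt "0 1.2 0 0 0 0 0" --pt "0 1.0 0 0 0 0 0" --pt "0 0.3 0 0 0 0 0" --pt "0 0 0 0 0 0 0" --pt "0 0 0 0 0 0 0"

```text
clock: 11.48
eef_pos: [587.2, 91.5, 57.7]
eef_rot: [-3.141, 0.0, 1.569]
wrist_force: [-1.8, -0.4, 7.7]
finger_gap: 3.8
```

```bash
python3 - <<'E'
from h import *
go(590,91.5,58,np.pi/2)
c=camera('top'); o=c['image'][...,::-1]
cv2.imwrite('pics/top4.png',cv2.resize(o[80:260,200:410],None,fx=3,fy=3,interpolation=cv2.INTER_CUBIC))
c=camera('side'); o=c['image'][...,::-1]
cv2.imwrite('pics/side4.png',cv2.resize(o[140:340,230:530],None,fx=2.6,fy=2.6,interpolation=cv2.INTER_CUBIC))
E
```

```text
clock 11.47 pos [587.2  91.5  57.7] rot [-3.141  0.     1.569] gap 3.8 F [-1.8 -0.4  7.7] j [ 0.09  0.58  1.54 -0.    1.02  0.09]
shift cm [ 0.    0.28 -0.03] turn deg [-0.   0.  -0.1]
```

View pics/top4.png

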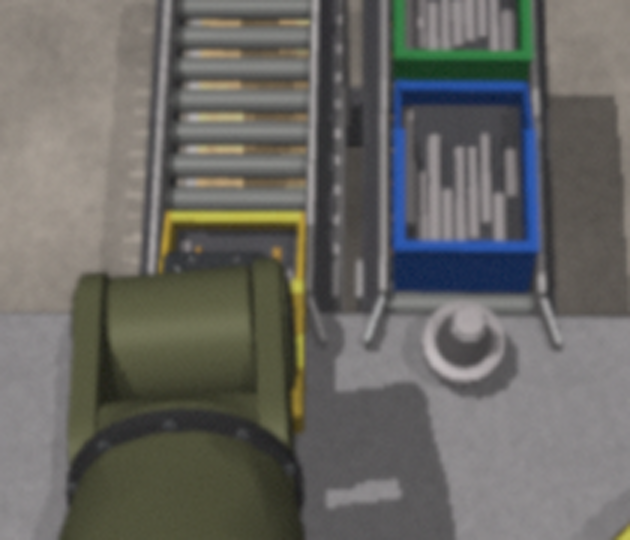

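View pics/side4.png

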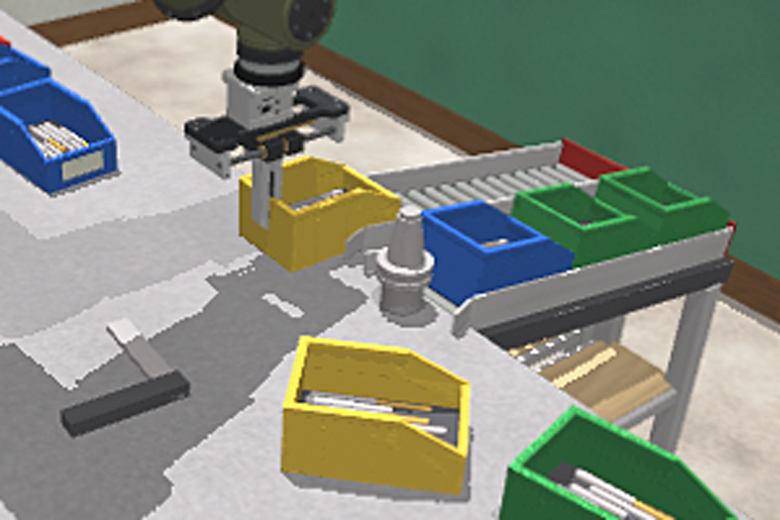

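Emit:
jog_arm --pt "0 0 0 0 0 0 3" --pt "0 0 0 0 0 0 3" --pt "0 0 0 0 0 0 3" --pt "0 0 0 0 0 0 3" --pt "0 0 -1.5 0 0 0 3" --pt "0 0 -1.5 0 0 0 3" --pt "0 0 -1.5 0 0 0 3" --pt "0 0 -1.5 0 0 0 3" --pt "0 -2 0 0 0 0 0" --pt "0 -2 0 0 0 0 0" --pt "0 -1.5 0 0 0 0 0" --pt "0 0 0 0 0 0 0" --pt "0 0 2 0 0 0 0" --pt "0 0 2 0 0 0 0" --pt "0 0 2 0 0 0 0" --pt "0 0 1 0 0 0 0" --pt "0 0 0 0 0 0 0"

```text
clock: 13.7
eef_pos: [532.6, 92.3, 47.3]
eef_rot: [-3.141, 0.0, 1.57]
wrist_force: [0.8, -0.5, -0.0]
finger_gap: 0.5
```

```bash
python3 - <<'E'
from h import *
go(590,91.5,45,np.pi/2)
c=camera('side'); o=c['image'][...,::-1]
cv2.imwrite('pics/side5.png',cv2.resize(o[140:340,230:530],None,fx=2.6,fy=2.6,interpolation=cv2.INTER_CUBIC))
E
```

```text
clock 13.7 pos [532.6  92.3  47.3] rot [-3.141  0.     1.57 ] gap 0.5 F [ 0.8 -0.5 -0. ] j [ 0.1   0.5   1.71 -0.    0.94  0.1 ]
shift cm [-0.07  5.74  0.22] turn deg [-0.   0.  -0.1]
```

View pics/side5.png

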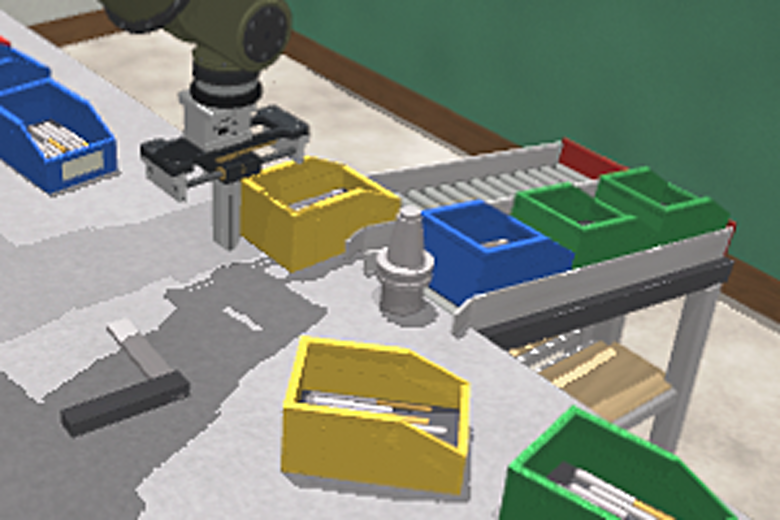

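Emit:
jog_arm --pt "0 1.2 0 0 0 0 0" --pt "0 1.2 0 0 0 0 0" --pt "0 0.8 0 0 0 0 0" --pt "0 0.6 0 0 0 0 0" --pt "0 0.6 0 0 0 0 0" --pt "0 0.6 0 0 0 0 0" --pt "0 0.6 0 0 0 0 0" --pt "0 0.6 0 0 0 0 0" --pt "0 0.6 0 0 0 0 0" --pt "0 0.6 0 0 0 0 0" --pt "0 0.5 0 0 0 0 0" --pt "0 0 0 0 0 0 0" --pt "0 0 0 0 0 0 0" --pt "0 0 0 0 0 0 0"

```text
clock: 15.5
eef_pos: [611.4, 92.2, 47.5]
eef_rot: [3.142, 0.0, 1.57]
wrist_force: [0.9, 0.2, 0.4]
finger_gap: 0.9
```

```bash
python3 - <<'E'
from h import *
go(590,91.5,150,0.762)
c=camera('side'); o=c['image'][...,::-1]
cv2.imwrite('pics/side6.png',cv2.resize(o[140:340,230:530],None,fx=2.6,fy=2.6,interpolation=cv2.INTER_CUBIC))
c=camera('top'); o=c['image'][...,::-1]
cv2.imwrite('pics/top6.png',cv2.resize(o[0:260,200:410],None,fx=2.3,fy=2.3,interpolation=cv2.INTER_CUBIC))
E
```

```text
clock 15.5 pos [611.4  92.2  47.5] rot [3.142 0.    1.57 ] gap 0.9 F [0.9 0.2 0.4] j [ 0.09  0.64  1.47 -0.    1.03  0.09]
shift cm [ -0.07  -2.14 -10.25] turn deg [ 0.  -0.  46.3]
```

View pics/side6.png

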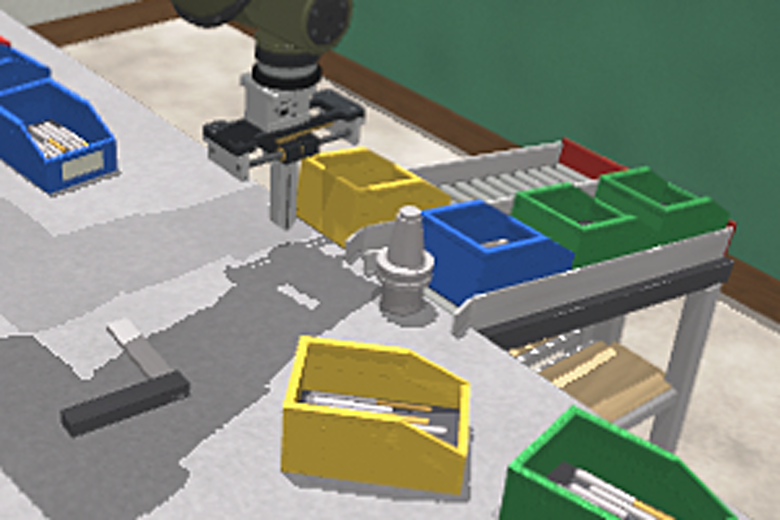

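View pics/top6.png

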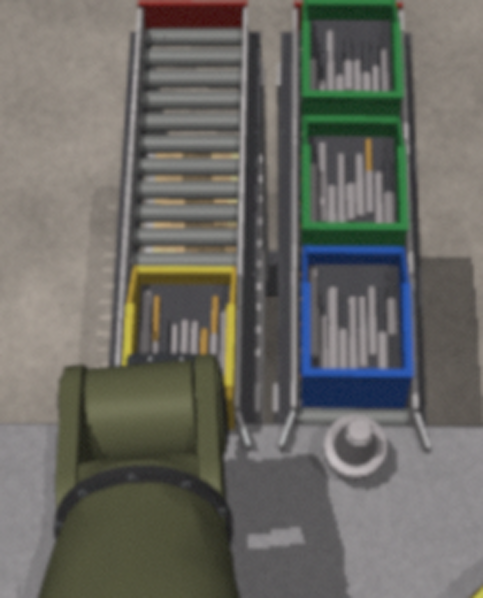

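Emit:
jog_arm --pt "0 0 0 0 0 0 0" --pt "0 0 0 0 0 0 0" --pt "0 0.6 0 0 0 0 0" --pt "0 0.6 0 0 0 0 0" --pt "0 0.6 0 0 0 0 0" --pt "0 0.6 0 0 0 0 0" --pt "0 0 0 0 0 0 0" --pt "0 0 0 0 0 0 0" --pt "0 0 0 0 0 0 0" --pt "0 0 0 0 0 0 0"

```text
clock: 16.85
eef_pos: [635.4, 92.2, 47.5]
eef_rot: [3.142, -0.0, 1.57]
wrist_force: [-0.3, -0.8, 0.5]
finger_gap: 0.4
```

```bash
python3 - <<'E'
from h import *
go(590,91.5,150,0.762)
c=camera('top'); o=c['image'][...,::-1]
cv2.imwrite('pics/top7.png',cv2.resize(o[0:260,200:410],None,fx=2.3,fy=2.3,interpolation=cv2.INTER_CUBIC))
E
```

```text
clock 16.85 pos [635.4  92.2  47.5] rot [ 3.142 -0.     1.57 ] gap 0.4 F [-0.3 -0.8  0.5] j [0.09 0.69 1.39 0.   1.06 0.09]
shift cm [ -0.07  -4.54 -10.25] turn deg [ 0.  -0.  46.3]
```

View pics/top7.png

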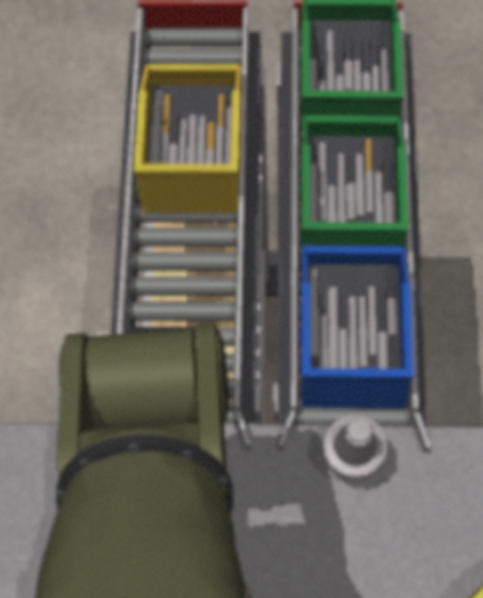

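Emit:
jog_arm --pt "0 -2 -1 0 0 0 2" --pt "0 -2 -3 0 0 0 4" --pt "0 -2 -3 0 0 0 5" --pt "0 -2 -3 0 0 0 5" --pt "-3.4 -1.7 0 0 0 0 5" --pt "-3.4 -1.7 0 0 0 0 5" --pt "-3.4 -1.7 0 0 0 0 5" --pt "-3.4 -1.7 0 0 0 0 5" --pt "-3.4 -1.7 0 0 0 0 5" --pt "-3.4 -1.7 0 0 0 0 5" --pt "-3.4 -1.7 0 0 0 0 5" --pt "-3.4 -1.7 0 0 0 0 5" --pt "0 0 0 0 0 9.2 5" --pt "0 0 0 0 0 9.2 5" --pt "0 0 0 0 0 9.2 5" --pt "0 0 0 0 0 9.2 5" --pt "0 0 0 0 0 9.5 5" --pt "0 0 0 0 0 0 5"

```text
clock: 19.15
eef_pos: [419.2, -179.6, 147.6]
eef_rot: [3.141, -0.0, 0.763]
wrist_force: [-0.4, -0.9, -1.2]
finger_gap: 50.3
```

```bash
python3 - <<'E'
from h import *
go(419,-181.9,57,0.762)
c=camera('wrist'); o=c['image'][...,::-1].copy()
for i in proj(c,binpts(472.8,-238.3,-.809)): cv2.circle(o,tuple(np.round(i).astype(int)),3,(255,0,255),-1)
cv2.imwrite('pics/wrist8.png',o)
c=camera('top'); o=c['image'][...,::-1]
cv2.imwrite('pics/top8.png',o)
E
```

```text
clock 19.15 pos [ 419.2 -179.6  147.6] rot [ 3.141 -0.     0.763] gap 50.3 F [-0.4 -0.9 -1.2] j [-0.49  0.18  1.87 -0.    1.09  0.32]
shift cm [-0.17  0.16  9.06] turn deg [ 0. -0.  0.]
```

View pics/wrist8.png

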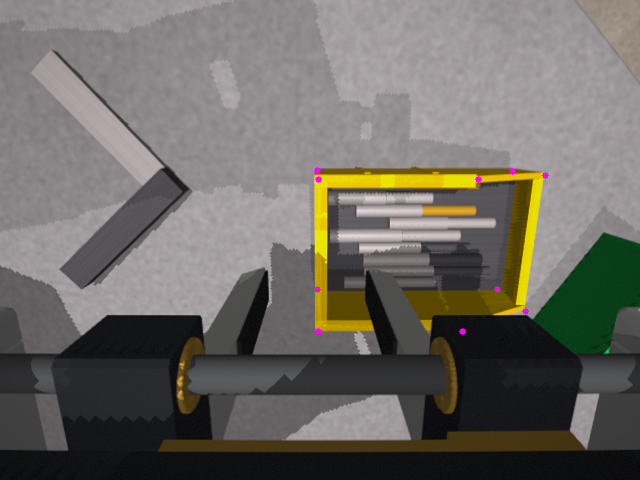

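View pics/top8.png

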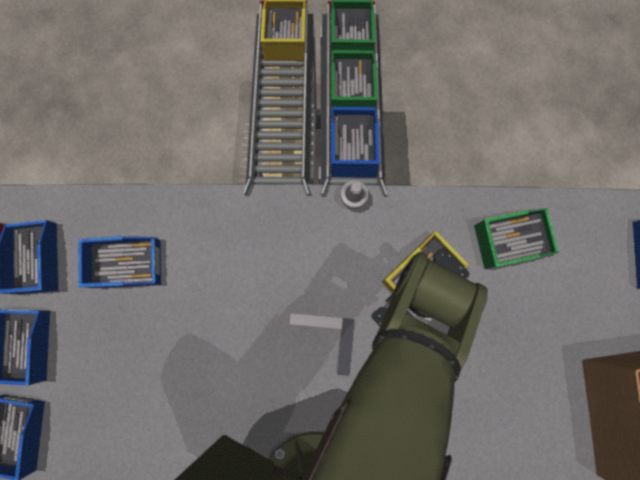

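Emit:
jog_arm --pt "-0.2 0.2 1.5 0 0 0 5" --pt "0 0 1.5 0 0 0 5" --pt "0 0 1.5 0 0 0 5" --pt "0 0 1.5 0 0 0 5" --pt "0 0 1.5 0 0 0 5" --pt "0 0 1.5 0 0 0 5" --pt "0 0 0 0 0 0 0" --pt "0 0 0 0 0 0 0" --pt "0 0 0 0 0 0 0" --pt "0 0 0 0 0 0 0" --pt "0 0 0 0 0 0 0" --pt "0 0 0 0 0 0 0" --squeeze 40

```text
clock: 20.75
eef_pos: [419.1, -182.4, 57.6]
eef_rot: [-3.142, -0.0, 0.762]
wrist_force: [-2.0, 1.7, 4.4]
finger_gap: 3.3
```

```bash
python3 - <<'E'
from h import *
go(423,-182,57,np.pi/2)
c=camera('top')
print([ray(c,u,16).round() for u in((290,314),(342,317),(354,318),(350,375))])
E
```

```text
clock 20.75 pos [ 419.1 -182.4   57.6] rot [-3.142 -0.     0.762] gap 3.3 F [-2.   1.7  4.4] j [-0.49  0.33  1.93  0.    0.88  0.32]
shift cm [0.31 0.24 0.06] turn deg [ -0.   -0.  -46.4]
[array([381.,  58.,  16.]), array([376., -57.,  16.]), array([374., -83.,  16.]), array([250., -75.,  16.])]
```

Emit:
jog_arm --pt "0 0 0 0 0 -3 0" --pt "0 0 0 0 0 -6 0" --pt "0 0 0 0 0 -6 0" --pt "0 0 0 0 0 -6 0" --pt "0 0 0 0 0 -6 0" --pt "0 0 0 0 0 -6 0" --pt "0 0 0 0 0 -6 0" --pt "0 0 0 0 0 -5 0" --pt "0 0 0 0 0 -2.4 0" --pt "0 0 0 0 0 0 0" --pt "0 0 0 0 0 0 0"

```text
clock: 22.18
eef_pos: [419.3, -182.5, 57.6]
eef_rot: [3.141, 0.0, 1.571]
wrist_force: [0.9, 0.3, 3.6]
finger_gap: 3.7
```

```bash
python3 - <<'E'
from h import *
go(423,91.5,57,np.pi/2)
c=camera('top'); cv2.imwrite('pics/top9.png',c['image'][...,::-1])
E
```

```text
clock 22.18 pos [ 419.3 -182.5   57.6] rot [3.141 0.    1.571] gap 3.7 F [0.9 0.3 3.6] j [-0.49  0.33  1.93 -0.    0.88 -0.49]
shift cm [27.4   0.36  0.05] turn deg [ 0.  0. -0.]
```

View pics/top9.png

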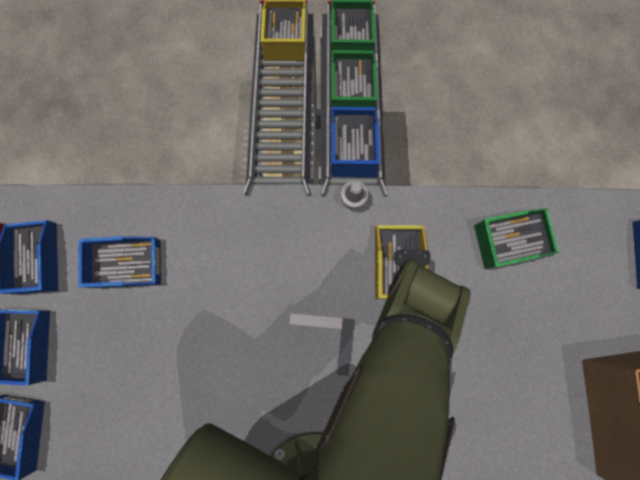

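Bin B is aligned, front edge around row 228, holder bottom at row 211, square top at row 315: room to slide across.

Emit:
jog_arm --pt "0.8 0.1 0 0 0 0 0" --pt "1.6 0.1 0 0 0 0 0" --pt "1.6 0.1 0 0 0 0 0" --pt "1.6 0.1 0 0 0 0 0" --pt "1.6 0 0 0 0 0 0" --pt "1.6 0 0 0 0 0 0" --pt "1.6 0 0 0 0 0 0" --pt "1.6 0 0 0 0 0 0" --pt "1.6 0 0 0 0 0 0" --pt "1.6 0 0 0 0 0 0" --pt "1.6 0 0 0 0 0 0" --pt "1.6 0 0 0 0 0 0" --pt "1.6 0 0 0 0 0 0" --pt "1.6 0 0 0 0 0 0" --pt "1.6 0 0 0 0 0 0" --pt "1.6 0 0 0 0 0 0" --pt "1.6 0 0 0 0 0 0" --pt "1.0 0 0 0 0 0 0" --pt "0 0 0 0 0 0 0" --pt "0 0 0 0 0 0 0"

```text
clock: 24.72
eef_pos: [422.4, 93.0, 57.6]
eef_rot: [-3.142, -0.001, 1.572]
wrist_force: [-0.5, 4.5, 6.9]
finger_gap: 3.7
```

```bash
python3 - <<'E'
from h import *
go(588,91.5,57,np.pi/2)
c=camera('top'); cv2.imwrite('pics/top10.png',c['image'][...,::-1])
E
```

```text
clock 24.73 pos [422.4  93.   57.6] rot [-3.142e+00 -1.000e-03  1.572e+00] gap 3.7 F [-0.5  4.5  6.9] j [0.13 0.28 2.   0.   0.86 0.13]
shift cm [-0.18 16.56  0.06] turn deg [-0.  -0.1  0.1]
```

View pics/top10.png

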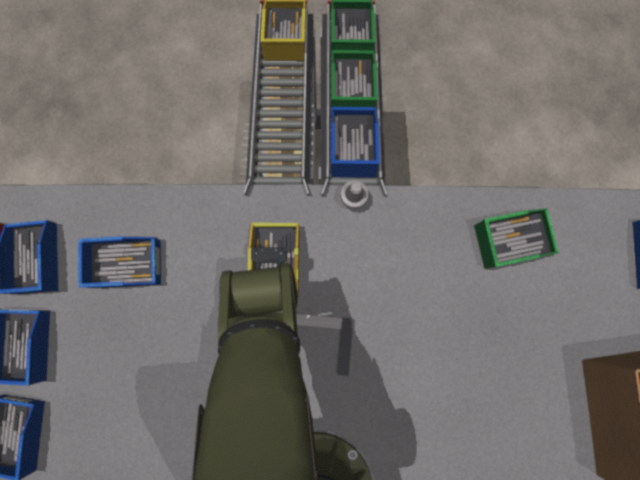

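Emit:
jog_arm --pt "-0.5 0.6 0 0 0 0 0" --pt "0 1.2 0 0 0 0 0" --pt "0 1.2 0 0 0 0 0" --pt "0 1.2 0 0 0 0 0" --pt "0 0 0 0 0 0 0"

```text
clock: 25.4
eef_pos: [465.3, 87.6, 57.6]
eef_rot: [3.141, -0.0, 1.572]
wrist_force: [3.4, 0.7, 3.2]
finger_gap: 4.0
```

```bash
python3 - <<'E'
from h import *
go(588,89,57,np.pi/2)
c=camera('top'); o=c['image'][...,::-1]
cv2.imwrite('pics/top11.png',cv2.resize(o[150:330,170:410],None,fx=3,fy=3,interpolation=cv2.INTER_CUBIC))
E
```

```text
clock 25.4 pos [465.3  87.6  57.6] rot [ 3.141 -0.     1.572] gap 4.0 F [3.4 0.7 3.2] j [0.11 0.36 1.89 0.   0.89 0.11]
shift cm [ 0.12 12.27  0.07] turn deg [ 0.1 -0.   0.1]
```

View pics/top11.png

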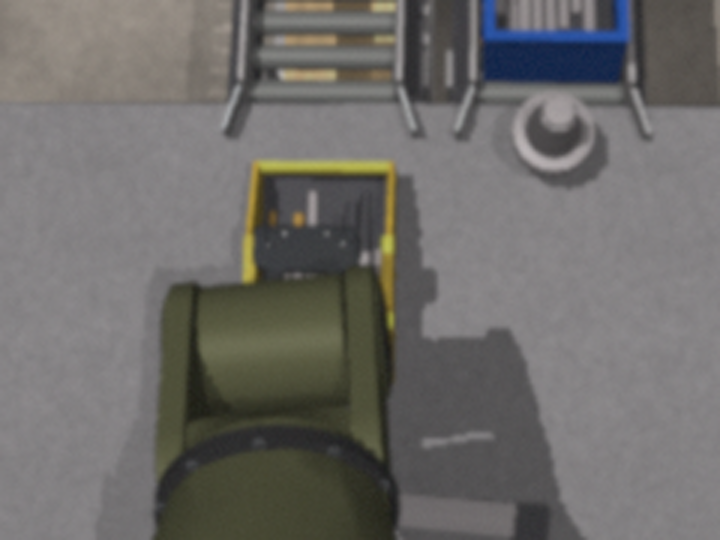

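Emit:
jog_arm --pt "0.1 0.6 0 0 0 0 0" --pt "0 1.2 0 0 0 0 0" --pt "0 1.2 0 0 0 0 0" --pt "0 1.2 0 0 0 0 0" --pt "0 1.2 0 0 0 0 0" --pt "0 1.2 0 0 0 0 0" --pt "0 1.2 0 0 0 0 0" --pt "0 1.2 0 0 0 0 0" --pt "0 1.2 0 0 0 0 0" --pt "0 1.2 0 0 0 0 0" --pt "0 0.8 0 0 0 0 0" --pt "0 0 0 0 0 0 0" --pt "0 0 0 0 0 0 0"

```text
clock: 27.08
eef_pos: [586.9, 88.5, 57.6]
eef_rot: [3.141, -0.0, 1.572]
wrist_force: [3.7, 1.9, 4.4]
finger_gap: 3.7
```

```bash
python3 - <<'E'
from h import *
go(588,89,57,np.pi/2)
c=camera('top'); o=c['image'][...,::-1]
cv2.imwrite('pics/top12.png',cv2.resize(o[80:260,200:410],None,fx=3,fy=3,interpolation=cv2.INTER_CUBIC))
E
```

```text
clock 27.07 pos [586.9  88.5  57.6] rot [ 3.141 -0.     1.572] gap 3.7 F [3.7 1.9 4.4] j [0.09 0.58 1.54 0.   1.02 0.09]
shift cm [0.05 0.11 0.06] turn deg [ 0.  -0.   0.1]
```

View pics/top12.png

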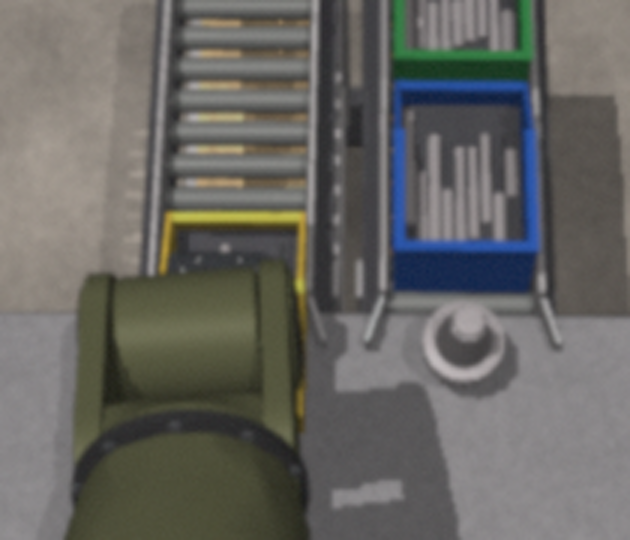

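Bin B's front is between the guides (columns 165–305, same as bin A). Release, back out, and push from behind.

Emit:
jog_arm --pt "0 0 0 0 0 0 3" --pt "0 0 0 0 0 0 3" --pt "0 0 0 0 0 0 3" --pt "0 0 0 0 0 0 3" --pt "0 0 -1.5 0 0 0 3" --pt "0 0 -1.5 0 0 0 3" --pt "0 0 -1.5 0 0 0 3" --pt "0 0 -1.5 0 0 0 3" --pt "0 -2 0 0 0 0 0" --pt "0 -2 0 0 0 0 0" --pt "0 -1.5 0 0 0 0 0" --pt "0 0 0 0 0 0 0" --pt "0 0 2 0 0 0 0" --pt "0 0 2 0 0 0 0" --pt "0 0 2 0 0 0 0" --pt "0 0 1 0 0 0 0" --pt "0 0 0 0 0 0 0"

```text
clock: 29.25
eef_pos: [532.1, 87.6, 47.3]
eef_rot: [-3.141, 0.0, 1.571]
wrist_force: [0.1, 0.3, 0.8]
finger_gap: 0.2
```

Emit:
jog_arm --pt "0 1.2 0 0 0 0 0" --pt "0 1.2 0 0 0 0 0" --pt "0 0.8 0 0 0 0 0" --pt "0 0.6 0 0 0 0 0" --pt "0 0.6 0 0 0 0 0" --pt "0 0.6 0 0 0 0 0" --pt "0 0.6 0 0 0 0 0" --pt "0 0.6 0 0 0 0 0" --pt "0 0.6 0 0 0 0 0" --pt "0 0.6 0 0 0 0 0" --pt "0 0.6 0 0 0 0 0" --pt "0 0.6 0 0 0 0 0" --pt "0 0.6 0 0 0 0 0" --pt "0 0.6 0 0 0 0 0" --pt "0 0.6 0 0 0 0 0" --pt "0 0 0 0 0 0 0" --pt "0 0 0 0 0 0 0" --pt "0 0 0 0 0 0 0"

```text
clock: 31.5
eef_pos: [635.8, 87.7, 47.5]
eef_rot: [-3.142, 0.0, 1.571]
wrist_force: [-0.4, -0.1, -0.1]
finger_gap: 0.3
```

Emit:
jog_arm --pt "0 -1 0 0 0 0 0" --pt "0 -2 -1 0 0 0 0" --pt "0 -3 -2 0 0 0 0" --pt "0 -3 -3 0 0 0 0" --pt "0 -3 -3 0 0 0 0" --pt "0 -3 -3 0 0 0 0" --pt "0 -3 0 0 0 0 0" --pt "0 -3 0 0 0 0 0" --pt "0 0 0 0 0 0 0" --pt "0 0 0 0 0 0 0" --pt "0 0 0 0 0 0 0"

```text
clock: 32.88
eef_pos: [426.3, 87.6, 167.3]
eef_rot: [3.142, -0.0, 1.571]
wrist_force: [0.6, 0.3, -1.0]
finger_gap: 0.6
```

```bash
python3 - <<'E'
from h import *
go(588,89,57,np.pi/2)
c=camera('top'); o=c['image'][...,::-1]
cv2.imwrite('pics/top13.png',cv2.resize(o[0:260,200:410],None,fx=2.3,fy=2.3,interpolation=cv2.INTER_CUBIC))
c=camera('side'); o=c['image'][...,::-1]
cv2.imwrite('pics/side13.png',cv2.resize(o[140:340,230:530],None,fx=2.6,fy=2.6,interpolation=cv2.INTER_CUBIC))
E
```

```text
clock 32.88 pos [426.3  87.6 167.3] rot [ 3.142 -0.     1.571] gap 0.6 F [ 0.6  0.3 -1. ] j [0.12 0.11 1.9  0.   1.13 0.12]
shift cm [ 0.13 16.17 11.03] turn deg [ 0. -0.  0.]
```

View pics/top13.png

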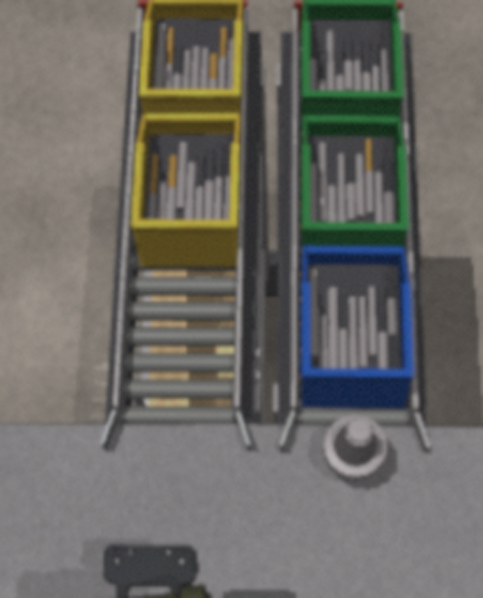

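View pics/side13.png

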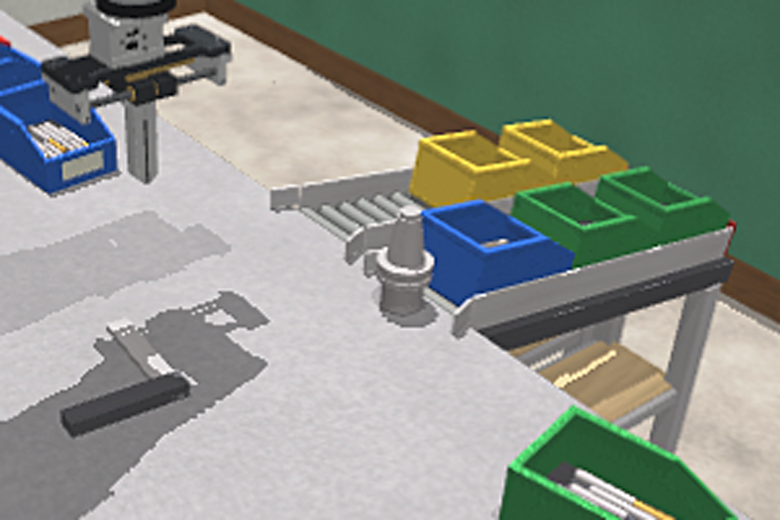

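Emit:
jog_arm --pt "0 0 0 0 0 0 0" --pt "0 0 0 0 0 0 0" --pt "0 0 0 0 0 0 0" --pt "0 0 0 0 0 0 0" --pt "0 0 0 0 0 0 0" --pt "0 0 0 0 0 0 0" --pt "0 0 0 0 0 0 0" --pt "0 0 0 0 0 0 0"

```text
clock: 33.98
eef_pos: [425.9, 87.6, 167.4]
eef_rot: [-3.142, 0.0, 1.571]
wrist_force: [-0.5, -0.9, -0.4]
finger_gap: 0.8
```

```bash
python3 - <<'E'
from h import *
a=camera('top'); o=a['image'][...,::-1].copy()
prev=cv2.imread('pics/top10.png'); 
import pickle
T0=pickle.load(open('v0.pkl','rb'))[0]['image']
for n,(r0,r1,c0,c1) in dict(blue=(225,295,70,170),green=(200,275,470,565),holder=(170,215,335,375),square=(310,380,285,360)).items():
    A=cv2.cvtColor(T0[r0:r1,c0:c1],cv2.COLOR_RGB2GRAY).astype(np.float32);B=cv2.cvtColor(a['image'][r0:r1,c0:c1],cv2.COLOR_RGB2GRAY).astype(np.float32)
    print(n,cv2.phaseCorrelate(A,B))
b=camera('top')['image']; print('motion',np.abs(b[0:200,240:320].astype(int)-a['image'][0:200,240:320]).mean(),np.abs(b[0:200,420:620].astype(int)-a['image'][0:200,420:620]).mean())
# predicted bins in lane
ca,sa=np.cos(.16),np.sin(.16)
for f in (495,495-161):   # distance of front down slope
    Q=V.copy(); Q[:,0]-=80
    W=np.c_[679+ (f+Q[:,0])*ca+Q[:,2]*sa, 91.5+Q[:,1], -(f+Q[:,0])*sa+Q[:,2]*ca]
    for i in proj(a,W[[2,3,4,7,8,9]]): cv2.circle(o,tuple(np.round(i).astype(int)),1,(255,0,255),-1)
cv2.imwrite('pics/top14.png',cv2.resize(o[0:200,220:400],None,fx=3,fy=3,interpolation=cv2.INTER_CUBIC))
E
```

```text
blue ((-0.020388631699916004, -0.02144670999786058), 0.9271929916408327)
green ((0.05716380273180732, 0.4873910609762788), 0.9471871532334222)
holder ((0.10414106016190416, 0.5411783255856797), 0.9405977259741889)
square ((-0.049300742136310305, 0.14242967635955495), 0.22971686045328776)
motion 1.0983958333333332 0.938225
```

View pics/top14.png

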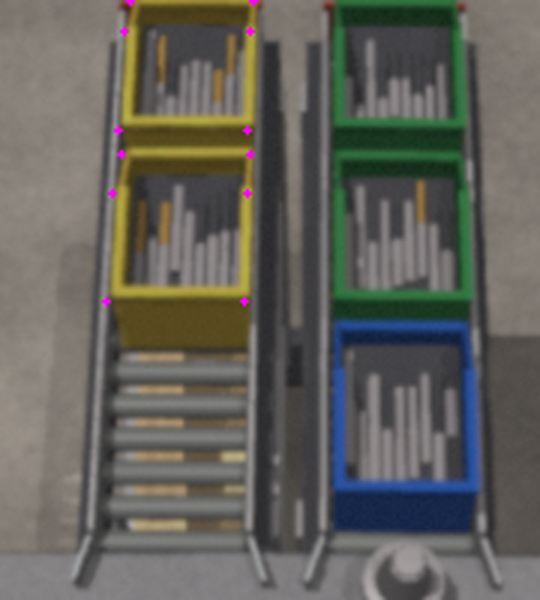

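```bash
python3 -c "
from cell import *
print(sign_off())"
```

```text
the job is handed in; nothing more can be done
None
```

Both yellow bins are in the empty lane with their pick openings leading, queued one behind the other at the red stop. I gripped each by its back wall, slid it flat along the bench and turned it in line with the mouth. With about half over the edge I let go and pushed it from behind with closed fingers until it ran down.

**Final pictures (clock about 34 s):**
- **Position along the lane:** both bins match the modelled queue pose to within a few mm, judged by eye on the top picture. They stand about 4 mm off my estimate of the lane centre line, which the guides allow.
- **At rest:** two successive frames differ no more than camera noise.
- **Other bins and holder:** the blue bin, green bin and holder moved by at most about 0.5 pixel, roughly 1 mm.
- **Square:** it looks unmoved, but its image match was weak because the arm's shadow falls across it.
- **Arm:** clear of everything at the end, and wrist force readings stayed under about 10 N.

The job is handed in at about 34 s of the 72 s allowed; no verdict was reported.

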